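# Shut the turning wheel's guard and clear its interlock

## Robot

A 7-joint arm with a two-finger parallel gripper is mounted at the origin on the work surface. World frame = base frame: x ahead of the robot, y to its left, z up, the work surface at z = 0. Lengths are in m, angles in rad, forces in N, time in s.
With the tool pointing down it reaches from about 0.425 to 0.825 m from the base axis. Payload 3.6 kg.
Tool frame: the origin (TCP) lies midway between the tips of the shut fingers; the grasp point (between the pads) lies 19 mm behind it (bot.grip_depth is the distance from the TCP to the grasp point, in m); z points along the fingers, x is the direction in which the jaws open and shut, and the axes are right-handed (so a half turn about z gives the same grasp; the last joint's range is limited). The gripper opens to 85 mm and grips with 20 to 120 N. Pads are 22 mm wide; open, the fingers measure 114 mm over their backs; the gripper's body (76 mm by 85 mm) begins 54 mm behind the grasp point. The pads swing forward as they close: fully open they stand 13 mm farther back than shut.
Start: joints at [1.131, 0.615, -0.013, 1.423, 0.008, 1.103, -0.04], TCP at [0.261, -0.595, 0.231] pointing down, gripper open.
Joint ranges: [-3.12, 3.12], [-0.3, 2.06], [-1.34, 1.32], [0.26, 2.42], [-1.36, 4.5], [0.01, 1.98], [-2.84, 2.84]. Speed limits (rad/s): [2.79, 2.79, 3.14, 3.14, 3.14, 3.14, 3.14].

## Interface

Orientations are given as a rotation vector (axis times angle).
In Python, from bench import bot, hand, optics, hand_in gives the robot as it stands. Calls block until the motion is done:
- bot.goto(position, orientation): joint-space move of the TCP to a pose.
- bot.move_linear(position, ori=None, vel=0.15): straight line of the TCP; ori=None keeps the orientation; vel is the mean speed in m/s.
- bot.movej(angles): joint-space move.
- hand.command_gripper(opening, newtons=None): opening from 0.0 (shut) to 1.0 (fully open); newtons is the grip in N (None keeps the last); returns when the fingers have stopped.
- bot.hold(seconds).
- bot.inverse_kinematics(position, orientation): joint angles nearest the present ones, or None.
- bot.observe(): the state.
- optics.grab_frame(name): name is "scene" or "top" or "wrist"; returns the picture (420x560x3 uint8, blue, green, red); there is no depth.
- optics.get_calibration(name): a dict with "intrinsics" (3x3 intrinsics, pixels), "k1" (the pictures are not rectified: a ray, as slopes to the right and down, at radius r is drawn at 1 + k1 r^2 times it, then the intrinsics apply), "world_to_cam" (4x4, takes a point from world to camera coordinates); the wrist camera has in their place "mount" (4x4, takes a point from camera to tool coordinates, whose origin is the TCP and whose axes are the tool frame's). Camera axes: x right, y down, z forward; pixel columns grow to the right and rows downward; lengths in m; the calibration is good to about 2 mm. A picture is of the moment at which its call begins: read the wrist's pose just before it. get_calibration takes no time and is no camera call.
A pose or a line that the arm cannot do raises bot.MotionError and nothing moves.
- hand_in(): hands the job in, once; it reports no verdict.
The state is a dict: "clock": time; "joint_pos": joint angles; "joint_vel": joint speeds; "joint_efforts": joint torques, N m; "eef_pos": TCP position; "eef_rot": TCP orientation; "wrist_force": force on the tool from outside, world axes, zero at the start; "wrist_torque": the same for the moment, N m; "finger_gap": opening from 0.0 (shut) to 1.0 (fully open).
Only numpy, scipy, OpenCV 4.12 (cv2) and the standard library are available. Lean on these libraries where they do the work, as an engineer would, in place of code of your own. Each camera call takes 0.05 s, during which the arm holds its last target. There are 200 camera calls.

## Task

The turning wheel has tripped because its sliding guard was left open. Push the guard fully shut against its interlock switch, then press the two round reset buttons on the control box fully down together, one fingertip on each, hold both down for about three seconds and let go. Only touch and push: neither reset button may be pressed in on its own, and every other control and everything lying about the bench stays as it is.

Things in the scene. Friction and masses are not known exactly. Their poses are not given: they have to be found in the camera images.
- guard (a joint): opening of the sliding guard in m: 0 is fully shut, a hard stop at the interlock switch; starts 0.10 to 0.16 open. A clear sheet in an aluminium frame, 300 mm long, 30 mm thick, its top 218 mm above the bench, on a straight level rail on the robot's side of the turning wheel. Open, it stands out to the robot's right; it shuts to the left. 2.5 N slides it and it stays where it is left.
- machine: the bench turning wheel, a grey casing 315 by 340 mm; origin at its foot, 165 mm behind the middle of the shut guard; x away from the robot, y to the left, z up. The guard shuts along +y. A white plaster cone on the wheel (x = 10 mm, y = 0, 64 mm radius) reaches 234 mm above the bench; a steel column (x = y = 130 mm) reaches 320 mm.
- guard_push (a point): centre of the flat outer face of the guard's right-hand upright (30 mm square bar), 182 mm above the bench, 37 mm below the guard's top; moves with the guard. Its y axis is the direction in which the guard shuts (world +y turned up to 0.1 rad), z up. Push on this face along +y. The rail's top is at 77 mm; nothing within 100 mm to the right of the face is higher than 110 mm.
- reset_left (a joint): travel of the left reset button in m: 0 is up, 0.007 fully down. It is a sprung black round button, 28 mm diameter, its flat top 16 mm above the box's top plate and 12 mm above its steel ring; 1.5 N starts it and 5 N holds it fully down (10 N for the pair); it springs back by itself.
- reset_right (a joint): travel of the right reset button in m, built exactly as the left one.
- reset_left_top (a point): centre of the left reset button's top, 86 mm above the bench when up; moves with the button. z up; its y axis points along the row, from the right reset button to the left one. The two buttons' centres are 60 mm apart; between them there is only a flush pilot lens.
- reset_right_top (a point): centre of the right reset button's top; same axes as the left one.
- console: grey control box fixed to the bench, 150 by 200 mm, 70 mm high, origin under its centre; x away from the robot, y to the left. The reset buttons are in front at x = -35 mm, y = 60 mm and 0. Behind, at x = 40 mm, are two square white keys (y = 72 and 38 mm) and a knob (y = -12 mm), up to 88 mm above the bench; right, at x = 30 mm, y = -66 mm, the mushroom stop button, 40 mm across, top at 106 mm.
- start_key (a joint): travel of the left square key in m (0 up, 0.004 down); not to be pressed.
- stop_key (a joint): travel of the right square key in m (0 up, 0.004 down); not to be pressed.
- estop (a joint): travel of the mushroom stop button in m (0 up, 0.006 down); not to be pressed.
- loop_tool_mid (a point): loop-ended turning tool, 220 mm long, wooden handle, lying between the robot and the turning wheel; point half-way up its middle
- scraper_mid (a point): flat steel scraper with a wooden handle, 155 mm long, 18 mm thick, lying in front of the robot; point half-way up its middle
- brush_grip (a point): short flat brush, 140 mm long, lying to the right of the control box; point on its handle
- jar_mid (a point): small lidded jar, 68 mm diameter, 85 mm high, one of three pieces standing behind or to the right of the control box; its centre
- rosette_mid (a point): white plaster rosette, a stepped disc 104 mm across and 30 mm high, one of the same three pieces; its centre
- blank_mid (a point): small plaster blank, a tapered plug 72 mm across at the foot and 85 mm high, one of the same three pieces; its centre

How it is judged:
By the outcome, as a careful person would: the job done as asked, in the order asked, and still so for the second after the job is handed in, with the robot touching nothing.
It also fails if it takes over 54 s, if anything falls off the work surface, if the arm or the gripper's body presses on something with over 40 N, if the wrist force passes 120 N, or if a joint passes its speed limit or range.

## Working session

There is one attempt and no reset: what is moved stays moved. The work goes in short steps, each a Python script; the robot and the scene stay as the last script left them, time stands still between calls to the robot, and variables do not carry over. Pictures are saved under pics/ and viewed, about 8 in all and at most 12, crops included, and the job is handed in when it is done.

```bash
mkdir -p pics; ls; python3 - <<'E'
from bench import bot, hand, optics
import cv2,numpy as np
s=bot.observe();print(s)
for n in("scene","top"):
    cv2.imwrite(f"pics/{n}0.png",optics.grab_frame(n));c=optics.get_calibration(n);print(n,{k:np.round(v,4).tolist() for k,v in c.items()})
print(optics.get_calibration("wrist"))
E
```

```text
pics
{'clock': 0.0, 'joint_pos': array([ 1.13153933,  0.61592512, -0.01263603,  1.42489882,  0.00807326,
        1.10338414, -0.04038711]), 'joint_vel': array([ 0.00073812,  0.00059886, -0.00080661, -0.00099191, -0.00021528,
        0.00111554,  0.00090205]), 'joint_efforts': array([ 3.25949554e-05, -4.69213307e+01,  2.59387549e-01, -1.71032041e+01,
        9.97058116e-03,  9.66572436e-03,  6.18523941e-06]), 'eef_pos': array([ 0.26045877, -0.59470465,  0.23013427]), 'eef_rot': array([-2.62840746,  1.7182128 ,  0.00337402]), 'wrist_force': array([ 0.36665738, -0.14987952,  0.90034669]), 'wrist_torque': array([0.02422328, 0.02847756, 0.00682989]), 'finger_gap': 0.9983831034497523}
scene {'intrinsics': [[486.3652, 0.0, 277.3157], [0.0, 486.3652, 204.0088], [0.0, 0.0, 1.0]], 'k1': 0.0178, 'world_to_cam': [[-0.8742, 0.4854, -0.0139, 0.5713], [0.3845, 0.6744, -0.6304, -0.0683], [-0.2967, -0.5564, -0.7762, 1.6982], [0.0, 0.0, 0.0, 1.0]]}
top {'intrinsics': [[521.8468, 0.0, 273.9033], [0.0, 521.8468, 203.9939], [0.0, 0.0, 1.0]], 'k1': -0.0373, 'world_to_cam': [[-0.013, -0.9999, 0.0057, -0.149], [-0.9978, 0.0126, -0.0644, 0.5595], [0.0643, -0.0065, -0.9979, 1.3784], [0.0, 0.0, 0.0, 1.0]]}
{'intrinsics': array([[359.38216858,   0.        , 286.08751976],
       [  0.        , 359.38216858, 205.99119113],
       [  0.        ,   0.        ,   1.        ]]), 'k1': -0.05039359963605815, 'mount': array([[ 9.99998073e-01,  9.60644697e-04,  1.71181572e-03,
         5.50580051e-04],
       [-1.39810491e-03,  9.60692724e-01,  2.77610401e-01,
        -6.96476924e-02],
       [-1.37784395e-03, -2.77612259e-01,  9.60692217e-01,
        -1.43374060e-01],
       [ 0.00000000e+00,  0.00000000e+00,  0.00000000e+00,
         1.00000000e+00]])}
```

View pics/top0.png

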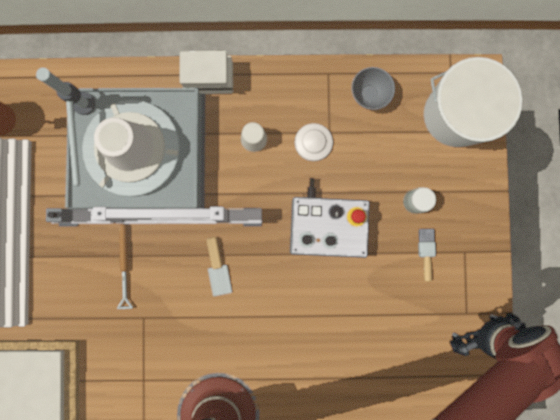

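View pics/scene0.png

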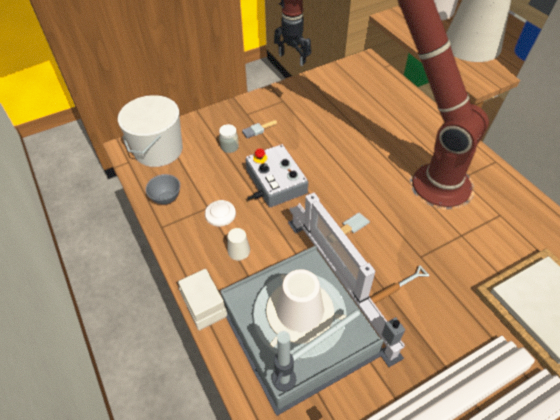

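The top view shows the guard spanning columns 90–225 at row 214, with the rail from 48 to 262. The console is at (330,228) and the reset buttons at (307,240) and (331,241). Next I'll take an enlarged crop.

```bash
cat > h.py <<'E'
import numpy as np, cv2
from bench import bot, hand, optics
from scipy.spatial.transform import Rotation as R
def cam_world(n, st=None):
    c=optics.get_calibration(n)
    if n!="wrist": return c,np.linalg.inv(c["world_to_cam"])
    T=np.eye(4);T[:3,:3]=R.from_rotvec(st["eef_rot"]).as_matrix();T[:3,3]=st["eef_pos"]
    return c,T@c["mount"]
def onplane(n,uv,z,st=None):
    c,T=cam_world(n,st)
    p=cv2.undistortPoints(np.array([[uv]],float),c["intrinsics"],np.array([c["k1"],0,0,0,0.]))[0,0]
    d=T[:3,:3]@np.array([p[0],p[1],1]);o=T[:3,3]
    return o+d*(z-o[2])/d[2]
def project(n,P,st=None):
    c,T=cam_world(n,st);W=np.linalg.inv(T)
    return cv2.projectPoints(np.array([P],float),cv2.Rodrigues(W[:3,:3])[0],W[:3,3],c["intrinsics"],np.array([c["k1"],0,0,0,0.]))[0][0,0]
def down(a): # tool pointing down, tool x (jaw axis) along world heading a
    x=np.array([np.cos(a),np.sin(a),0]);z=np.array([0,0,-1.])
    return R.from_matrix(np.c_[x,np.cross(z,x),z]).as_rotvec()
E
python3 - <<'E'
import cv2,numpy as np
t=cv2.imread("pics/top0.png");s=cv2.imread("pics/scene0.png")
a=cv2.resize(t[185:265,50:380],(792,192),interpolation=2)
b=cv2.resize(s[130:300,230:400],(400,400),interpolation=2)
o=np.zeros((592,792,3),np.uint8);o[:192]=a;o[192:,:400]=b;cv2.imwrite("pics/crop1.png",o)
E
```

```text
(no output)
```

View pics/crop1.png

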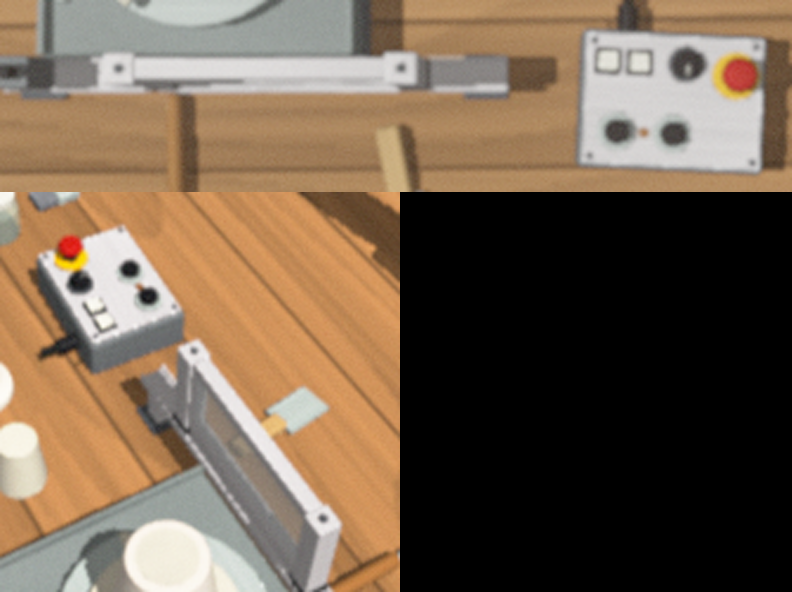

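The crop shows the guard's two top screws at (118,68) and (401,68), and the reset buttons at (618,131) and (674,133). The keys are at (608,61) and (640,62), the knob at (688,65) and the e-stop at (740,76).

```bash
python3 - <<'E'
from h import *
f=lambda u,v:(u/2.4+50,v/2.4+185)
for n,u,v,z in [("gL",118,68,.218),("gR",401,68,.218),("gRedge",417,68,.218),("bL",618,131,.086),("bR",674,133,.086),("c1",583,32,.07),("c2",765,38,.07),("c3",762,171,.07),("c4",580,163,.07),("key1",608,61,.088),("rail_R_end",508,75,.077),("knob",688,65,.088),("es",740,76,.106)]:
    print(n,onplane("top",f(u,v),z).round(4))
fs=lambda u,v:(u*170/400+230,(v-192)*170/400+130)
for n,u,v,z in [("gR",194,351,.218),("gL",323,518,.218),("bR",129,268,.086),("bL",148,296,.086)]:
    print("s",n,onplane("scene",fs(u,v),z).round(4))
E
```

```text
gL [0.5283 0.2466 0.218 ]
gR [ 0.5249 -0.0245  0.218 ]
gRedge [ 0.5247 -0.0397  0.218 ]
bL [ 0.4616 -0.2398  0.086 ]
bR [ 0.4587 -0.2991  0.086 ]
c1 [ 0.5682 -0.2051  0.07  ]
c2 [ 0.5593 -0.4011  0.07  ]
c3 [ 0.4167 -0.3944  0.07  ]
c4 [ 0.428  -0.1997  0.07  ]
key1 [ 0.5358 -0.2303  0.088 ]
rail_R_end [ 0.5227 -0.1241  0.077 ]
knob [ 0.5304 -0.3151  0.088 ]
es [ 0.5174 -0.3671  0.106 ]
s gR [ 0.524  -0.0209  0.218 ]
s gL [0.5265 0.2477 0.218 ]
s bR [ 0.4609 -0.2918  0.086 ]
s bL [ 0.4647 -0.2306  0.086 ]
```

Both views agree on the guard to about 4 mm, but differ by about 8 mm on the buttons. I'll look at the console from close by, then push the guard.

```bash
python3 - <<'E'
from h import *
for a in (1.52,1.52-np.pi):
    for P,aa in (([.462,-.267,.26],a),([.462,-.267,.08],a),([.524,-.11,.28],a-np.pi/2),([.524,-.11,.28],a+np.pi/2),([.525,.08,.168],a-np.pi/2)):
        q=bot.inverse_kinematics(P,down(aa));print(round(aa,2),None if q is None else np.round(q,2))
a=1.52
q=bot.inverse_kinematics([.462,-.267,.26],down(a))
q2=bot.inverse_kinematics([.462,-.267,.26],down(a-np.pi))
cur=bot.observe()["joint_pos"]
if q is None or (q2 is not None and abs(q2-cur).max()<abs(q-cur).max()): a-=np.pi
print("used",a)
bot.goto([.462,-.267,.26],down(a)); bot.hold(.3)
s=bot.observe();im=optics.grab_frame("wrist");cv2.imwrite("pics/w1.png",im);np.save("w1.npy",np.r_[s["eef_pos"],s["eef_rot"]])
print(s["clock"],s["eef_pos"],s["eef_rot"],s["wrist_force"])
for P in ([.462,-.237,.086],[.46,-.297,.086]): print(project("wrist",P,s))
E
```

```text
1.52 [ 0.98  0.49 -0.75  1.7   0.37  1.09  1.63]
1.52 [ 0.86  0.71 -0.6   1.91  0.6   0.71  1.43]
-0.05 [ 0.46  0.42 -0.43  1.67  0.19  1.09 -0.08]
3.09 [-0.51  0.6   1.14  1.7  -0.58  1.22 -2.42]
-0.05 [ 0.08  0.54 -0.42  1.84  0.29  0.82 -0.53]
-1.62 [ 0.45  0.4   0.05  1.72 -0.02  1.02 -1.11]
-1.62 [ 0.43  0.64  0.07  1.92 -0.08  0.58 -1.06]
-3.19 [-0.51  0.6   1.14  1.7  -0.58  1.22 -2.42]
-0.05 [ 0.46  0.42 -0.43  1.67  0.19  1.09 -0.08]
-3.19 [ 0.48  0.77 -1.15  1.83  0.8   1.1   2.12]
used -1.621592653589793
1.8333 [ 0.46172362 -0.26768748  0.25988804] [ 2.16273395e+00 -2.27833775e+00 -9.37659843e-05] [0.55796525 0.10984429 0.12334381]
[250.64763964 184.47789001]
[317.09486506 183.33296197]
```

View pics/w1.png

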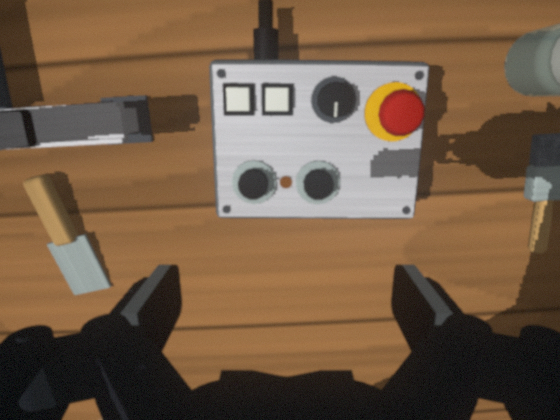

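The wrist view shows the buttons at about (253,183) and (319,183), within 3 px of the prediction. Now I'll push the guard with the fingers shut, stopping when the force rises.

```bash
python3 - <<'E'
from h import *
im=cv2.imread("pics/w1.png");v=np.load("w1.npy");st={"eef_pos":v[:3],"eef_rot":v[3:]}
m=(cv2.cvtColor(im,6)<60).astype(np.uint8);m[:155]=0;m[212:]=0;m[:,:225]=0;m[:,350:]=0
n,_,sts,c=cv2.connectedComponentsWithStats(m)
for i in range(1,n):
    if sts[i,4]>200: print("button",sts[i],c[i],onplane("wrist",c[i],.086,st))
hand.command_gripper(0.0,40)
o=down(-.0125)
bot.goto([.5235,-.105,.28],o)
bot.move_linear([.5235,-.105,.168],vel=.12)
f0=bot.observe()["wrist_force"]
d=np.array([.0125,1,0]);p0=np.array([.5235,-.105,.168])
def go(y,vel):
    bot.move_linear(p0+d*(y+.105),vel=vel);s=bot.observe();return s,s["wrist_force"]-f0
s,f=go(-.03,.05);print(s["eef_pos"],f)
s,f=go(.04,.06);print(s["eef_pos"],f)
y=.04
while abs(f[1])<12 and y<.125:
    y+=.004;s,f=go(y,.03);print(round(y,3),s["eef_pos"][1].round(4),f.round(1))
bot.hold(.2);s=bot.observe();print(s["clock"],(s["wrist_force"]-f0).round(1),s["eef_pos"])
cv2.imwrite("pics/top2.png",optics.grab_frame("top"))
E
```

```text
button [240 170  28  28 549] [253.76320583 184.0273224 ] [ 0.46227048 -0.23984503  0.086     ]
button [306 171  27  27 477] [318.98322851 184.70440252] [ 0.45864643 -0.29867179  0.086     ]
[ 0.52443719 -0.02985301  0.1679586 ] [-1.88819726  0.02149028  0.96780147]
[0.52554155 0.04049129 0.16808215] [-1.09938655  0.91239798 -0.6334915 ]
0.044 0.044 [-1.4 -0.7 -0.3]
0.048 0.0485 [-0.5 -1.   0.2]
0.052 0.0505 [-0.4 -5.2  0.7]
0.056 0.0504 [ -1.1 -11.1   2.6]
0.06 0.0502 [ -1.5 -16.6   3.9]
9.3333 [ -1.5 -15.9   5. ] [0.52526881 0.05017997 0.16800807]
```

Stopped firmly at y≈0.050 with 16 N, about 100 mm of travel. Next I'll back off, check that the guard stayed shut, and hover over the buttons.

```bash
python3 - <<'E'
from h import *
bot.move_linear([.5235,-.005,.168],vel=.12)
bot.move_linear([.5235,-.06,.28],vel=.2)
hand.command_gripper(0.54)
bot.goto([.4605,-.2693,.22],down(1.515-np.pi))
bot.move_linear([.4605,-.2693,.135],vel=.12);bot.hold(.2)
s=bot.observe();w=optics.grab_frame("wrist");t=optics.grab_frame("top");c=optics.grab_frame("scene")
print(s["clock"],s["eef_pos"],s["finger_gap"],s["wrist_force"])
for n,i in (("w3",w),("top3",t),("scene3",c)):cv2.imwrite(f"pics/{n}.png",i)
o=np.zeros((420+180,560+200,3),np.uint8);o[:420,:560]=w;o[420:,:760]=cv2.resize(t[180:265,20:380],(760,180));cv2.imwrite("pics/v3.png",o)
E
```

```text
13.3583 [ 0.46098882 -0.26953538  0.13579008] 0.5414274910453555 [-0.63744343  0.27778552 -0.32202538]
```

View pics/v3.png

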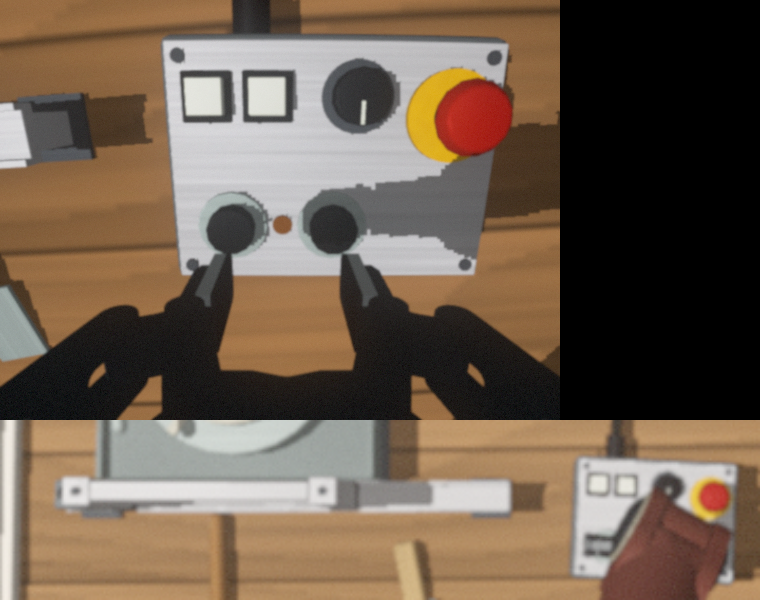

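The guard is shut against its switch block, with its left post at strip column 62. The fingertips' inner edges are at (231,255) and (342,255), and the buttons are at (231,230) and (333,230). Now a recheck of the button positions from this close view.

```bash
python3 - <<'E'
from h import *
s=bot.observe()
im=cv2.imread("pics/w3.png")
P=[]
for uv in ((231,230),(333,230)): P.append(onplane("wrist",uv,.086,s)); print(P[-1])
print("mid",(P[0]+P[1])/2, np.arctan2(*(P[0]-P[1])[[1,0]]))
Rm=R.from_rotvec(s["eef_rot"]).as_matrix()
for x in(-.0375,-.03,-.023,0,.023,.03,.0375): print(x,[project("wrist",s["eef_pos"]+Rm@[x,yy,-.005],s).round(0) for yy in(-.011,0,.011)])
f=lambda u,v:(u/(760/360)+20,v/(180/85)+180)
for u,v in((75,70),(322,70)):print("guard",onplane("top",f(u,v),.218).round(4))
E
```

```text
[ 0.46254213 -0.23931302  0.086     ]
[ 0.45935295 -0.29737114  0.086     ]
mid [ 0.46094754 -0.26834208  0.086     ] 1.5159205744330548
-0.0375 [array([193., 250.]), array([195., 274.]), array([197., 297.])]
-0.03 [array([211., 250.]), array([213., 274.]), array([214., 297.])]
-0.023 [array([228., 250.]), array([229., 274.]), array([230., 297.])]
0 [array([283., 250.]), array([283., 274.]), array([283., 297.])]
0.023 [array([339., 250.]), array([337., 274.]), array([336., 297.])]
0.03 [array([355., 250.]), array([354., 274.]), array([352., 297.])]
0.0375 [array([373., 250.]), array([371., 274.]), array([370., 297.])]
guard [0.5302 0.3478 0.218 ]
guard [0.5268 0.0777 0.218 ]
```

```bash
python3 - <<'E'
from h import *
o=down(1.516-np.pi);x,y=.4609,-.2681
bot.move_linear([x,y,.095],ori=o,vel=.08);bot.hold(.3)
s=bot.observe();f0=s["wrist_force"];t0=s["wrist_torque"]
def go(z,v):
    bot.move_linear([x,y,z],ori=o,vel=v);s=bot.observe();f=s["wrist_force"]-f0
    print(round(s["clock"],2),round(z,4),s["eef_pos"].round(4),f.round(1),(s["wrist_torque"]-t0).round(2));return f[2]
z=.076;F=go(z,.04)
while F<20 and z>.060:
    z-=.0015;F=go(z,.02)
for _ in range(3):
    bot.hold(1.0);s=bot.observe();print(s["clock"],s["eef_pos"].round(4),(s["wrist_force"]-f0).round(1),(s["wrist_torque"]-t0).round(2))
    if _==1: cv2.imwrite("pics/w4.png",optics.grab_frame("wrist"));cv2.imwrite("pics/scene4.png",optics.grab_frame("scene"))
bot.move_linear([x,y,.10],vel=.12)
bot.move_linear([x,y,.2],vel=.15)
E
```

```text
15.08 0.076 [ 0.4613 -0.2683  0.0768] [-1.4  0.7  9.6] [0.17 0.21 0.08]
15.33 0.0745 [ 0.4613 -0.2683  0.0766] [-3.3  1.7 18.1] [0.48 0.74 0.  ]
15.58 0.073 [ 0.4613 -0.2684  0.0765] [-5.4  3.7 28.6] [0.78 1.14 0.02]
16.5833 [ 0.4614 -0.2684  0.0765] [-5.7  4.3 28. ] [0.75 1.2  0.02]
17.5833 [ 0.4613 -0.2684  0.0764] [-5.6  3.2 28.6] [0.78 1.15 0.  ]
18.6833 [ 0.4613 -0.2684  0.0765] [-5.6  4.1 27.4] [0.75 1.18 0.04]
```

View pics/w4.png

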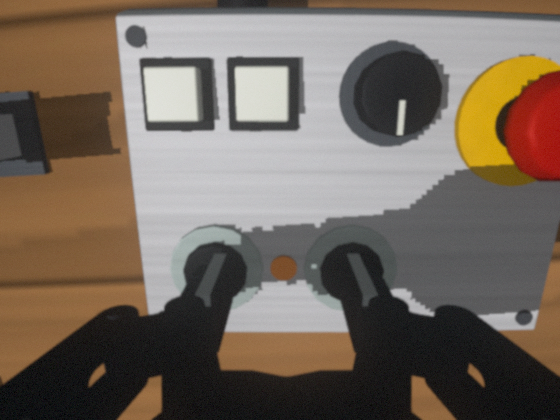

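Both fingertips sit on the caps, at (215,268) and (350,268). The stop was rigid and the moment is balanced, so both buttons were down for about 3.4 s. One last look before handing in.

```bash
python3 - <<'E'
from h import *
s=bot.observe();w=optics.grab_frame("wrist");t=optics.grab_frame("top")
print(s["clock"],s["eef_pos"],s["wrist_force"])
o=np.zeros((420+180,760,3),np.uint8);o[:420,:560]=w;o[420:]=cv2.resize(t[180:265,20:380],(760,180));cv2.imwrite("pics/v5.png",o)
t0=cv2.imread("pics/top3.png");print("guard shift diff",np.abs(t[195:235,40:240].astype(int)-t0[195:235,40:240]).mean())
E
```

```text
19.875 [ 0.46011109 -0.26763413  0.19873471] [0.14727314 0.62911053 0.02980657]
guard shift diff 1.9448333333333334
```

View pics/v5.png

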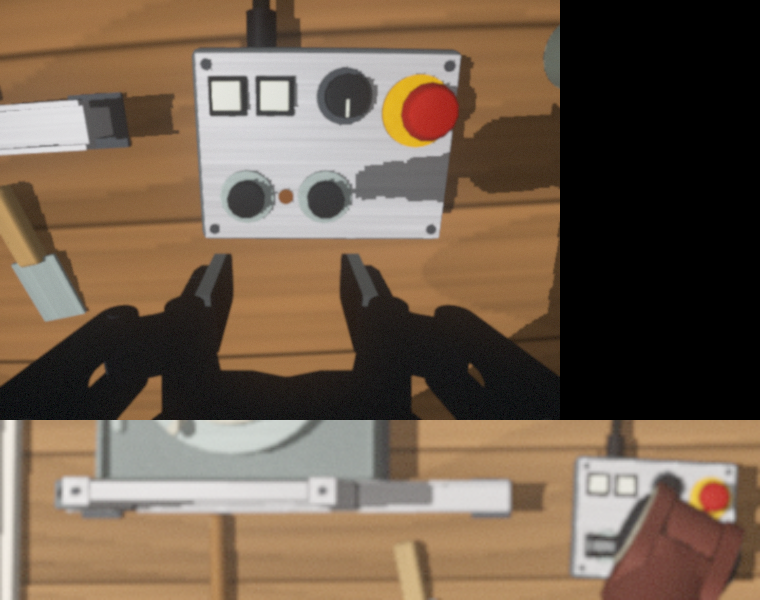

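The guard hasn't moved (posts at strip columns 75 and 322), both buttons look to be up again at (247,198) and (325,198), and nothing else shows any change. Handing in.

```bash
python3 -c "
from bench import hand_in
print(hand_in())"
```

```text
the job is handed in; nothing more can be done
None
```

I shut the guard, pressed and held both reset buttons together, let go, and handed the job in at about 20 s of the allowed 54 s. No verdict was reported.

- **Guard:** I slid it about 0.10 m with the shut fingers until it hit a hard stop at 16 N. Pictures taken before and after the button press show it still shut.
- **Reset buttons:** One fingertip pressed each button in a single downward stroke to a rigid stop, at about 28 N for the pair, against the 10 N needed. I held both down for about 3.4 s and then let go. The moment on the wrist was balanced to within about 2 N between the two fingers, so both went down fully. I had no direct reading of each button's travel, so this rests on force and position.
- **Final picture:** The buttons look to be up again. The robot touches nothing, and the keys, knob, stop button and the bench items in view look unchanged. The jar, rosette, blank and brush were not checked again, as they were mostly outside the last views, but the arm stayed well clear of them.
- **Disagreement:** The scene camera placed the buttons about 8 mm away from where the top and wrist cameras did. I followed the top and wrist cameras, and the close-up during the press showed the fingertips on the button caps.

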